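# Index the bed turret to the live centre and run it up into the bar

## Robot

A 7-joint arm with a two-finger parallel gripper is mounted at the origin on the work surface. World frame = base frame: x ahead of the robot, y to its left, z up, the work surface at z = 0. Lengths are in m, angles in rad, forces in N, time in s.
With the tool pointing down it reaches from about 0.425 to 0.95 m from the base axis. Payload 4.7 kg.
Tool frame: the origin (TCP) lies on the centre line of the jaws, within the pads' length; the fingertips stand robot.nose_length ahead of it and the grasp point (between the pads) lies 8 mm behind it (robot.nose_length is the distance from the TCP to the fingertips, in m); z points along the fingers, x is the direction in which the jaws open and shut, and the axes are right-handed (so a half turn about z gives the same grasp; the last joint's range is limited). The gripper opens to 85 mm and grips with 20 to 120 N. Pads are 22 mm wide; open, the fingers measure 114 mm over their backs; the gripper's body (76 mm by 85 mm) begins 54 mm behind the grasp point. The pads swing forward as they close: fully open they stand 13 mm farther back than shut.
Start: joints at [1.182, 0.469, -0.049, 1.532, 0.024, 1.141, -0.082], TCP at [0.238, -0.632, 0.242] pointing down, gripper open.
Joint ranges: [-2.59, 2.59], [-0.33, 1.99], [-1.39, 1.29], [0.1, 2.45], [-1.04, 4.18], [0.21, 1.99], [-2.66, 2.66]. Speed limits (rad/s): [2.57, 2.57, 3.14, 3.14, 3.14, 3.14, 3.14].

## Interface

Orientations are given as [roll, pitch, yaw] about the fixed x, y, z axes, in that order (R = Rz(yaw) Ry(pitch) Rx(roll)).
In Python, from plant import robot gives the robot as it stands. Calls block until the motion is done:
- robot.goto(position, orientation): joint-space move of the TCP to a pose.
- robot.move_straight(position, vel=0.15, attitude=None, contact_N=None): straight line of the TCP; attitude=None keeps the orientation; vel is the mean speed in m/s. With contact_N (N) it stops when the force on the tool has changed by that much, and returns True; else False.
- robot.move_joints(angles): joint-space move.
- robot.grip(opening, strength=None): opening from 0.0 (shut) to 1.0 (fully open); strength is the grip in N (None keeps the last); returns when the fingers have stopped.
- robot.sleep(seconds).
- robot.inverse_kinematics(position, orientation): joint angles nearest the present ones, or None.
- robot.sense(): the state.
- robot.grab_frame(name): name is "scene" or "top" or "wrist"; returns a dict with "image" (480x640x3 uint8, red, green, blue), "range_z" (480x640 float32, m along the optical axis (not along the pixel's ray), 0 where there is no reading), "fx", "fy", "cx", "cy" (pixels), "R" (3x3) and "t" (3): a world point X has camera coordinates R X + t. Camera axes: x right, y down, z forward; pixel columns grow to the right and rows downward; lengths in m; the calibration is good to about 2 mm. A picture is of the moment at which its call begins.
A pose or a line that the arm cannot do raises robot.IKError and nothing moves.
- robot.close_job(): hands the job in, once; it reports no verdict.
The state is a dict: "t": time; "joint_pos": joint angles; "joint_velocities": joint speeds; "effort": joint torques, N m; "tcp_pos": TCP position; "tcp_rot": TCP orientation; "wrist_force": force on the tool from outside, world axes, zero at the start; "torque": the same for the moment, N m; "opening": opening from 0.0 (shut) to 1.0 (fully open).
Only numpy, scipy, OpenCV 4.12 (cv2) and the standard library are available. Lean on these libraries where they do the work, as an engineer would, in place of code of your own. Each camera call takes 0.05 s, during which the arm holds its last target. There are 200 camera calls.

## Task

Turn the lathe's six-station turret by its knurled hub, one click at a time and letting it drop into each click, until the blue-bodied live centre points along the spindle at the bar in the chuck. Then swing the feed lever to run the turret slide up until the centre's point is home in the bar's centre hole, press it home firmly but not hard with about 11 N on the lever handle for half a second or more, and let go. Leave it standing home in the bar and leave the things on the bench where they are.

Things in the scene. Friction and masses are not known exactly. Their poses are not given: they have to be found in the camera images.
- lathe: green bench lathe, fixed. Origin on the bench top under the turret's axis with the slide fully back; +y along the bed, parallel to the spindle, towards chuck and headstock; +x away from the robot. Spindle axis at x = 0, 205 mm above the bench. In its frame: carriage and tool post y 165 to 265, x -115 to 90, top 225 mm; chuck 100 mm diameter, y 268 to 330 mm. Front of chip tray x -125 mm
- headstock_top (a point): centre of the flat top of the lathe's green headstock, 305 mm above the bench, the tallest thing near the work: pass above or well in front of it. The headstock is 200 mm wide (lathe x) and 275 mm long (lathe y), this point 480 mm along +y from the turret
- turret (a joint): angle (rad) of the six-sided steel turret on its vertical axis, no end stops, positive counter-clockwise from above; 0 or a whole turn = live centre points along the spindle at the bar. A spring roller clicks into a notch every 60 degrees (1.047); break-out takes about 0.4 N m; past half-way it pulls on into the next. Starts at about 2.09, 3.14 or 4.19 (rarely between); either way round will do
- hub_grip (a point): the knurled dark round hub on top of the turret, to be grasped for turning it: 56 mm diameter, 36 mm high, 230 to 266 mm above the bench, nothing above it; this point is on the turret's axis, 251 mm above the bench, 21 mm above the flat top of the turret (95 mm across flats). The six tools round the turret reach out to 112 mm and no higher than 225 mm
- centre_tip (a point): point of the live centre (blue round body 33 mm diameter, then a steel 60-degree cone), 112 mm from the turret's axis, 205 mm above the bench. The turret's other tools, counter-clockwise from above after it: bar stop with brass pad, round die holder, drill chuck, twist drill, brass-shank reamer
- live_centre: the live centre, fixed in the turret; origin on the turret's axis at spindle height, +y points out along it to its tip
- bar: aluminium bar, 32 mm diameter, held fast in the chuck on the spindle axis; in the end that faces the turret a 60-degree centre hole, 14 mm wide and 12 mm deep. Origin at the bottom of the hole; +y runs into the chuck; the end face lies 12 mm to -y. How far it stands out of the chuck varies
- bar_seat (a point): bottom of the bar's centre hole, on the spindle axis: the tip of the live centre lies here when it is home
- slide (a joint): travel (m) of the turret slide along the lathe's +y, 0 = fully back (start), at most 0.054; the turret rides on it. Geared to the feed lever, 60 mm per rad. It drags with about 5 N (2.5 N at the lever handle), so it stays where it is left. The centre has 25 to 42 mm to go to be home
- feed_lever (a joint): angle (rad) of the level feed lever at the front of the turret's base, 0 at the start (slide back), at most 0.90; it grows as the handle swings towards the headstock (clockwise from above), which advances the slide
- lever_grip (a point): centre of the feed lever's upright round black handle, 18 mm diameter, 155 to 205 mm above the bench (this point 183 mm), clear all round; the thin lever arm's top is at 158 mm. Moves on a circle of 125 mm about lever_pivot. When the centre meets the hole the lever stops dead, no give: 11 N on the handle is right, under 9 N leaves it loose, over 16 N or a fast swing into the stop bruises the hole
- lever_pivot (a point): the feed lever's vertical pivot axis, this point level with lever_grip at the lathe's front
- oil_can: red oil can with a brass spout, 68 mm diameter, 135 mm high, standing on the bench; origin under its centre. Leave alone
- swarf_brush: hand brush lying on the bench; leave alone
- paste_tin: blue round tin, 72 mm diameter, 50 mm high, on the bench; origin under its centre. Leave alone
- chuck_key: steel chuck key with a cross bar, about 100 by 100 mm, lying on the bench; leave alone

How it is judged:
On the way, in this order (a step that is already met when the one before it is completed fails the run):
1. the turret rests in the click next to the live centre's, the slide still back ((value of joint turret between 0.9672 and 1.1272 rad or value of joint turret between 5.156 and 5.316 rad) and velocity of joint turret between -0.1 and 0.1 rad/s and value of joint slide below 0.006 m), for 0.15 s.
2. the turret rests in the click that puts the live centre in line with the spindle, the slide still back (x of centre_tip in the frame of lathe between -0.002 and 0.002 m and y of centre_tip in the frame of lathe above 0.105 m and velocity of joint turret between -0.1 and 0.1 rad/s and value of joint slide below 0.006 m), for 0.2 s.
3. the live centre is pressed home in the bar's centre hole (x of centre_tip in the frame of lathe between -0.002 and 0.002 m and y of centre_tip in the frame of lathe above 0.105 m and contact force between live_centre and bar above 12 N and distance between centre_tip and bar_seat below 0.002 m), for 0.3 s.
At the end, for the whole second after the job is handed in: The live centre stands in line with the spindle (tip within 2 mm) and home in the bar's hole (tip within 2 mm of the hole's bottom), turret and slide at rest, everything released (x of centre_tip in the frame of lathe between -0.002 and 0.002 m and y of centre_tip in the frame of lathe above 0.105 m and distance between centre_tip and bar_seat below 0.002 m and velocity of joint turret between -0.1 and 0.1 rad/s and velocity of joint slide between -0.005 and 0.005 m/s); the robot touches nothing.
It fails at once if the centre is driven into the bar too hard (contact force between live_centre and bar above 30 N).
It fails at once if the turret is spun, not clicked round (over 5 rad/s) (velocity of joint turret above 5 rad/s or velocity of joint turret below -5 rad/s).
It fails at once if the oil can, brush, tin or chuck key is shifted (over 20 mm) or knocked over (distance of any of oil_can, swarf_brush, paste_tin, chuck_key from where it was at the start of the episode above 0.02 m or angle between any of oil_can, paste_tin's own z axis and vertical above 0.5 rad).
It also fails if it takes over 72 s, if anything falls off the work surface, if the arm or the gripper's body presses on something with over 40 N, if the wrist force passes 120 N, or if a joint passes its speed limit or range.

## Working session

There is one attempt and no reset: what is moved stays moved. The work goes in short steps, each a Python script; the robot and the scene stay as the last script left them, time stands still between calls to the robot, and variables do not carry over. Pictures are saved under pics/ and viewed, about 8 in all and at most 12, crops included, and the job is handed in when it is done.

```bash
ls; mkdir -p pics; python3 - <<'E'
from plant import robot
import cv2,numpy as np
for n in("scene","top"):
    f=robot.grab_frame(n); cv2.imwrite(f"pics/{n}0.png",f["image"][...,::-1]); np.savez(f"{n}0.npz",**f)
    print(n,f["fx"],f["R"].round(3).tolist(),f["t"].round(3).tolist())
s=robot.sense();print({k:np.round(v,3).tolist() for k,v in s.items()},robot.nose_length)
E
```

```text
pics
scene 554.4775963203075 [[-0.699, 0.715, 0.015], [0.47, 0.476, -0.744], [-0.539, -0.513, -0.668]] [0.316, -0.137, 1.807]
top 477.2562464466029 [[0.024, -1.0, 0.006], [-0.985, -0.025, -0.173], [0.173, -0.002, -0.985]] [0.025, 0.569, 1.226]
{'t': 0.1, 'joint_pos': [1.182, 0.469, -0.049, 1.534, 0.024, 1.141, -0.082], 'joint_velocities': [0.001, -0.0, -0.0, -0.002, -0.0, -0.0, -0.001], 'effort': [0.001, -51.152, -0.047, -23.839, 0.011, 0.004, -0.0], 'tcp_pos': [0.237, -0.631, 0.241], 'tcp_rot': [3.142, 0.002, -1.211], 'wrist_force': [0.241, 0.194, -0.208], 'torque': [0.072, -0.028, -0.016], 'opening': 1.001} 0.011
```

View pics/top0.png

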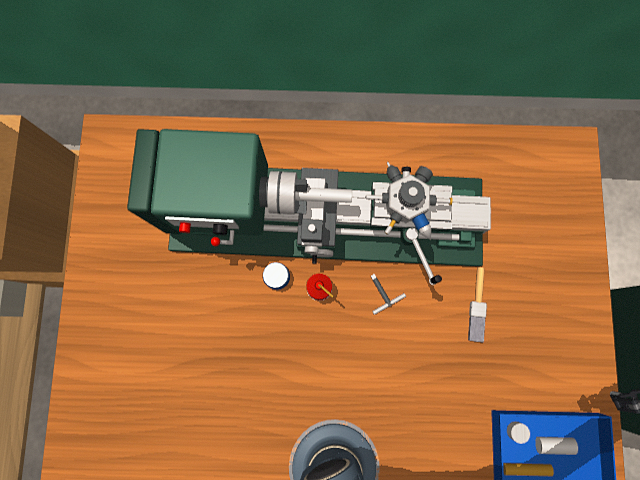

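View pics/scene0.png

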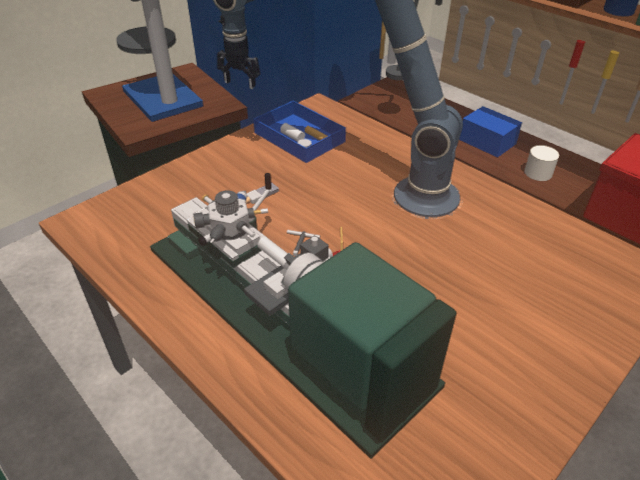

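The top view shows the lathe's +y running left in the image. The hub is at about (411,191), the blue centre at (421,222), which puts the turret near 2.09, and the lever handle at (435,279) with its pivot near (411,234). The can, tin and key lie to the left of the lever, and the brush is to its right at (478,305). Next I'll get metric positions from depth.

```bash
cat >h.py <<'E'
import numpy as np,cv2
def cloud(f):
    v,u=np.mgrid[:480,:640]; z=f["range_z"]; P=np.stack([(u-f["cx"])/f["fx"]*z,(v-f["cy"])/f["fy"]*z,z],-1)
    W=(P-f["t"])@f["R"]; W[z<=0]=np.nan; return W
def band(W,lo,hi,c,r):
    return (W[...,2]>lo)&(W[...,2]<hi)&(np.hypot(W[...,0]-c[0],W[...,1]-c[1])<r)
E
python3 - <<'E'
import numpy as np,cv2
from h import *
for n in("top","scene"):
    f=dict(np.load(n+"0.npz")); W=cloud(f); I=f["image"].astype(int)
    if n=="top":
        for p in[(413,190),(435,279),(411,234),(421,222),(210,175),(478,310),(388,303),(319,287),(276,275)]: print(p,W[p[1],p[0]].round(3))
        c0=W[190,413,:2]; l0=W[279,435,:2]
    m=band(W,.255,.28,c0,.05); p=W[m]; 
    print(n,"hub",m.sum(),p.mean(0).round(4),cv2.minEnclosingCircle(p[:,:2].astype(np.float32)))
    m=band(W,.295,.32,c0+[0,.48],.25); p=W[m]; print("head",m.sum(),p.mean(0).round(4),cv2.minAreaRect(p[:,:2].astype(np.float32)))
    m=band(W,.165,.22,l0,.03); p=W[m]; print("lever",m.sum(),p.mean(0).round(4),p.max(0),p.min(0)); 
    m=band(W,.197,.215,l0,.03);p=W[m]; print("ltop",m.sum(),p.mean(0) if len(p) else 0)
    b=(I[...,2]>I[...,0]+50)&(I[...,2]>I[...,1]+20)&band(W,.18,.24,c0,.14); print("blue",b.sum(),W[b].mean(0).round(4))
E
python3 - <<'E'
import cv2
a=cv2.imread('pics/top0.png')[150:300,260:500]
cv2.imwrite('pics/c.png',cv2.resize(a,(800,500),interpolation=cv2.INTER_CUBIC))
E
```

```text
(413, 190) [ 0.66  -0.157  0.27 ]
(435, 279) [ 0.468 -0.219  0.203]
(411, 234) [ 0.581 -0.172  0.162]
(421, 222) [ 0.6   -0.185  0.215]
(210, 175) [0.672 0.293 0.305]
(478, 310) [ 0.407 -0.376  0.02 ]
(388, 303) [ 0.42  -0.136  0.014]
(319, 287) [0.452 0.051 0.09 ]
(276, 275) [0.485 0.165 0.05 ]
top hub 488 [ 0.6555 -0.1545  0.2652] ((0.6567472219467163, -0.1552686095237732), 0.028593044728040695)
head 10541 [0.6752 0.3288 0.3042] ((0.6783411502838135, 0.33093714714050293), (0.274627685546875, 0.1982574462890625), 88.20988464355469)
lever 72 [ 0.4679 -0.2227  0.1964] [ 0.47789513 -0.21586873  0.20978774] [ 0.46022198 -0.23296035  0.16518258]
ltop 48 [ 0.46866998 -0.22448043  0.20386444]
blue 157 [ 0.6016 -0.1829  0.2176]
scene hub 335 [ 0.6617 -0.1508  0.2659] ((0.6596491932868958, -0.15459409356117249), 0.03048117272555828)
head 11121 [0.6912 0.3427 0.3052] ((0.682540774345398, 0.331809401512146), (0.2732962965965271, 0.20118531584739685), 88.50801086425781)
lever 93 [ 0.4726 -0.2219  0.1887] [ 0.47987957 -0.21330403  0.20900948] [ 0.46145561 -0.234052    0.16506246]
ltop 30 [ 0.47176642 -0.2232225   0.20413303]
blue 20 [ 0.5946 -0.1868  0.2202]
```

View pics/c.png

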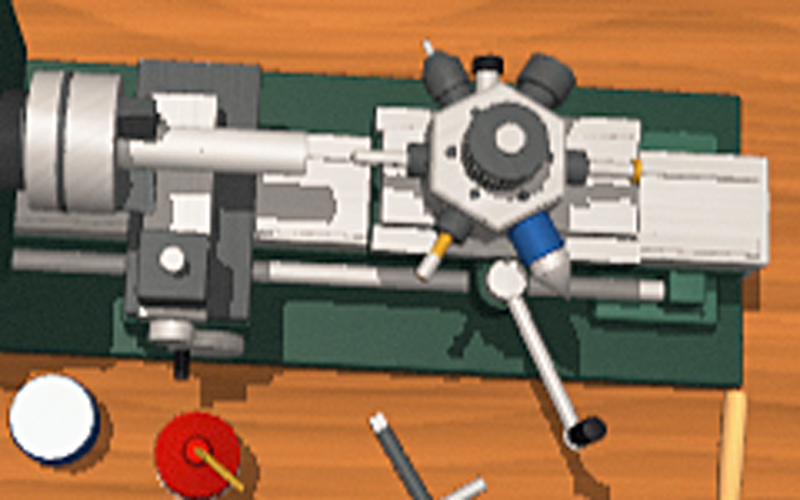

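Blue is at 120° and the twist drill faces the bar, so the turret is at 2.09. That means two clicks clockwise. I'll move above the hub, check with the wrist camera and pick a yaw range.

```bash
python3 - <<'E'
from plant import robot
import numpy as np,cv2
from h import *
c=[.6575,-.155]; pi=np.pi
s=robot.sense()
robot.move_straight([.238,-.632,.38],vel=.2)
for y in np.arange(-1.6,3.2,.3):
    r=[]
    for d in(.1,-2.15):
        q=robot.inverse_kinematics([*c,.247],[pi,0,y+d]); r.append(None if q is None else np.round(q,2).tolist())
    print(round(y,2),r)
E
```

```text
-1.6 [[0.41, 0.49, -0.35, 1.51, 0.18, 1.17, -1.47], [0.86, 0.75, -1.18, 1.48, 0.7, 1.37, 2.17]]
-1.3 [[0.44, 0.5, -0.4, 1.51, 0.2, 1.18, -1.19], [0.86, 0.75, -1.18, 1.48, 0.7, 1.37, 2.47]]
-1.0 [[0.47, 0.51, -0.45, 1.51, 0.23, 1.18, -0.91], [-0.5, 0.69, 1.11, 1.57, -0.64, 1.29, -2.45]]
-0.7 [[0.5, 0.51, -0.49, 1.51, 0.25, 1.19, -0.63], [-0.5, 0.69, 1.11, 1.57, -0.64, 1.29, -2.15]]
-0.4 [[0.53, 0.52, -0.53, 1.5, 0.28, 1.19, -0.35], [0.27, 0.47, -0.15, 1.52, 0.07, 1.16, -2.44]]
-0.1 [[0.56, 0.53, -0.58, 1.5, 0.3, 1.2, -0.07], [0.3, 0.47, -0.19, 1.52, 0.1, 1.16, -2.16]]
0.2 [[0.58, 0.54, -0.62, 1.5, 0.33, 1.21, 0.21], [0.33, 0.48, -0.24, 1.52, 0.12, 1.16, -1.88]]
0.5 [[0.61, 0.55, -0.67, 1.5, 0.36, 1.22, 0.49], [0.38, 0.49, -0.31, 1.51, 0.15, 1.17, -1.61]]
0.8 [[0.62, 0.56, -0.69, 1.5, 0.37, 1.22, 0.78], [0.43, 0.49, -0.38, 1.51, 0.19, 1.17, -1.34]]
1.1 [[0.61, 0.55, -0.67, 1.5, 0.36, 1.22, 1.09], [0.46, 0.5, -0.42, 1.51, 0.22, 1.18, -1.05]]
1.4 [[0.62, 0.56, -0.69, 1.5, 0.37, 1.22, 1.38], [0.49, 0.51, -0.47, 1.51, 0.24, 1.18, -0.77]]
1.7 [[0.65, 0.57, -0.74, 1.5, 0.4, 1.23, 1.66], [0.51, 0.52, -0.51, 1.5, 0.26, 1.19, -0.49]]
2.0 [[0.86, 0.75, -1.18, 1.48, 0.7, 1.37, 1.74], [0.54, 0.53, -0.56, 1.5, 0.29, 1.2, -0.21]]
2.3 [[0.86, 0.75, -1.18, 1.48, 0.7, 1.37, 2.04], [0.57, 0.54, -0.6, 1.5, 0.31, 1.2, 0.07]]
2.6 [[0.86, 0.75, -1.18, 1.48, 0.7, 1.37, 2.34], [0.6, 0.55, -0.65, 1.5, 0.34, 1.21, 0.35]]
2.9 [[-0.5, 0.69, 1.11, 1.57, -0.64, 1.29, -2.58], [0.63, 0.56, -0.69, 1.5, 0.37, 1.22, 0.63]]
3.2 [[-0.5, 0.69, 1.11, 1.57, -0.64, 1.29, -2.28], [0.62, 0.55, -0.68, 1.5, 0.36, 1.22, 0.94]]
```

Yaw 0.9 down to -1.2 works. I'll go above the hub at yaw 0.9 and refine the hub centre.

```bash
python3 - <<'E'
from plant import robot
import numpy as np,cv2
from h import *
robot.goto([.6575,-.155,.36],[np.pi,0,.9])
s=robot.sense(); print(s["t"],s["joint_pos"],s["wrist_force"],s["torque"])
f=robot.grab_frame("wrist"); np.savez("w1.npz",**f); cv2.imwrite("pics/w1.png",f["image"][...,::-1])
W=cloud(f); m=band(W,.258,.28,[.6575,-.155],.05); p=W[m]
print(m.sum(), p.mean(0) if len(p) else 0, cv2.minEnclosingCircle(p[:,:2].astype(np.float32)) if len(p) else 0)
E
```

```text
3.2083 [ 0.60511465  0.4821304  -0.67494658  1.33890571  0.29814778  1.42194056
  0.83990936] [-1.3258498  -0.07572697  0.49683943] [-0.01356782 -0.06276456 -0.02054394]
5654 [ 0.65643919 -0.15517695  0.26585835] ((0.6581798791885376, -0.15633723139762878), 0.028799114748835564)
```

View pics/w1.png

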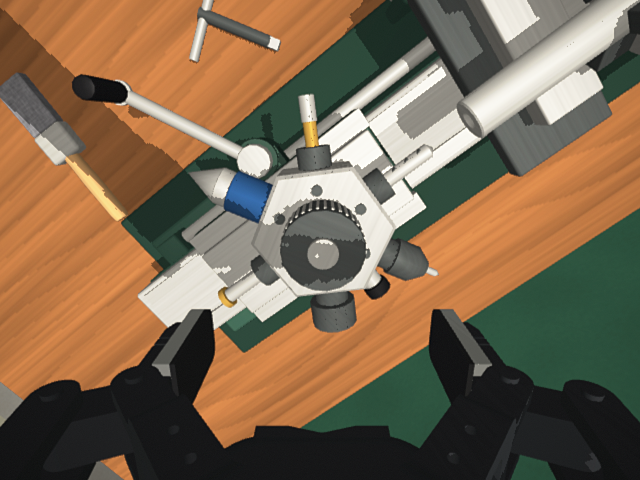

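The hub centre is at (0.6575, -0.1555) and the blue centre still at 120°. The lever handle is at px (95,90) and the pivot at (257,157). Next I descend, grip and rotate joint 7 by the first click.

```bash
cat >>h.py <<'E'
def click(robot,d):
    """grip hub, rotate joint 7 by d in small steps, release"""
    robot.grip(0.0,strength=50); s=robot.sense(); print("grip",s["opening"],np.round(s["wrist_force"],1),s["t"])
    q=np.array(s["joint_pos"]); n=6
    for i in range(1,n+1):
        p=q.copy(); p[6]+=d*i/n; robot.move_joints(p)
        s=robot.sense(); print(round(s["t"],2),np.round(s["joint_pos"][6]-q[6],3),np.round(s["wrist_force"],1),np.round(s["torque"],2))
    robot.sleep(.3); robot.grip(1.0); robot.sleep(.4)
def blue(robot,c,name):
    f=robot.grab_frame("wrist"); np.savez(name+".npz",**f); cv2.imwrite(f"pics/{name}.png",f["image"][...,::-1])
    W=cloud(f); I=f["image"].astype(int)
    b=(I[...,2]>I[...,0]+50)&(I[...,2]>I[...,1]+20)&band(W,.18,.24,c,.14); m=np.median(W[b],0)
    print("blue",b.sum(),m.round(4),"turret approx",np.arctan2(m[1]-c[1],m[0]-c[0])-np.pi/2)
E
python3 - <<'E'
from plant import robot
from h import *
c=[.6575,-.1555]
robot.move_straight([*c,.29],vel=.12); hit=robot.move_straight([*c,.247],vel=.05,contact_N=8)
s=robot.sense();print(hit,s["tcp_pos"],s["tcp_rot"],s["wrist_force"])
if not hit:
    click(robot,-np.pi/3); blue(robot,c,"w2"); print(robot.sense()["t"])
E
```

```text
False [ 0.65774762 -0.15545635  0.2473969 ] [ 3.14099929e+00 -4.27340149e-04  8.99986077e-01] [ 0.69792595 -0.14478823  0.23676972]
grip 0.6414461087673182 [-3.1 -0.4  4.3] 5.3917
5.68 -0.171 [0.  0.3 0.3] [-0.08  0.05  0.25]
5.97 -0.344 [ 2.   1.1 -0.3] [ 0.03 -0.11  0.07]
6.27 -0.518 [ 4.5  0.8 -1.1] [ 0.17 -0.61 -0.04]
6.56 -0.694 [ 6.3  2.4 -2. ] [ 0.22 -0.66 -0.24]
6.85 -0.869 [ 7.6  1.8 -2.5] [ 0.35 -0.82 -0.34]
7.14 -1.043 [ 8.3  1.4 -2.6] [ 0.41 -0.98 -0.11]
blue 4160 [ 0.6073 -0.1192  0.2186] turret approx 0.9449756486431395
8.3083
```

```bash
python3 - <<'E'
from plant import robot
from h import *
c=[.6575,-.1555]
class F:
    def __init__(s,n): s.n=n
    def grab_frame(s,_): return dict(np.load(s.n))
blue(F("w1.npz"),c,"tmp")
click(robot,-np.pi/3); blue(robot,c,"w3"); print(robot.sense()["t"])
robot.move_straight([*c,.36],vel=.12); blue(robot,c,"w4")
f=robot.grab_frame("top"); np.savez("top1.npz",**f); cv2.imwrite("pics/top1.png",cv2.resize(f["image"][150:300,260:500,::-1],(800,500),interpolation=cv2.INTER_CUBIC))
s=robot.sense();print(s["t"],s["wrist_force"])
E
```

```text
blue 1516 [ 0.6015 -0.183   0.2188] turret approx -4.2552376404064125
grip 0.6397842663712215 [ 5.1 -0.8  1.2] 8.7
8.99 -0.171 [ 3.2 -0.   0.4] [-0.04 -0.39  0.18]
9.28 -0.344 [ 5.1 -1.5  0.4] [-0.04 -0.63  0.11]
9.57 -0.52 [ 5.  -0.6  0.3] [-0.06 -0.73 -0.04]
9.87 -0.695 [ 6.  -0.8 -1.2] [-0.12 -0.88 -0.22]
10.16 -0.87 [ 6.  -1.2 -1.8] [-0.11 -1.01 -0.36]
10.45 -1.044 [ 5.6 -1.7 -1.9] [-0.22 -1.09 -0.06]
blue 4119 [ 0.6652 -0.094   0.2187] turret approx -0.1240904633354758
11.6167
blue 1573 [ 0.6634 -0.0942  0.2189] turret approx -0.09582221012972414
12.7917 [-0.39132986  0.52195475 -0.00786075]
```

View pics/w4.png

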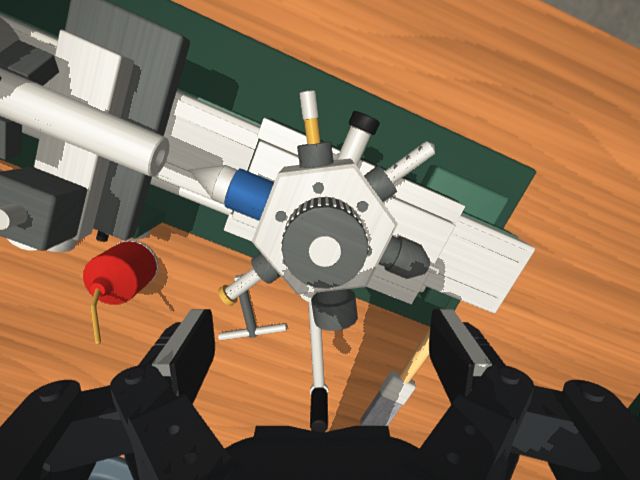

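The live centre (blue, px (247,190)) points straight at the bar end at (160,155). The measured steps were 1.06 and 1.04 rad, so both clicks are in. Next I'll refine the lever handle and pivot from the wrist depth image.

```bash
python3 - <<'E'
from plant import robot
from h import *
for n in("w1","top1"):
    f=dict(np.load(n+".npz")); W=cloud(f)
    for nm,c,lo,hi,r in(("handle",(.47,-.222),.196,.212,.025),("pivot",(.58,-.172),.150,.175,.024)):
        p=W[band(W,lo,hi,c,r)]; print(n,nm,len(p),p.mean(0).round(4),np.round(p[:,:2].min(0),4),np.round(p[:,:2].max(0),4),p[:,2].std().round(4))
f=dict(np.load("w4.npz"));W=cloud(f)
for p in[(152,157),(140,150),(197,180),(205,183),(320,375),(300,315)]: print(p,W[p[1],p[0]].round(4))
pi=np.pi
for a in(0,.35,.75):
    th=np.arctan2(-.05,-.111)-a; P=[.581+.125*np.cos(th),-.172+.125*np.sin(th),.178]
    for y in (th-pi/2,th+pi/2):
        q=robot.inverse_kinematics(P,[pi,0,y]); print(a,np.round(P,3),round(y,2),None if q is None else np.round(q,2))
E
```

```text
w1 handle 624 [ 0.4714 -0.2245  0.2032] [ 0.461  -0.2344] [ 0.4792 -0.2168] 0.0023
w1 pivot 1101 [ 0.5808 -0.1745  0.1594] [ 0.558  -0.1894] [ 0.6037 -0.1598] 0.0024
top1 handle 49 [ 0.4687 -0.2242  0.2037] [ 0.4605 -0.2335] [ 0.478  -0.2164] 0.0028
top1 pivot 140 [ 0.5792 -0.1741  0.1594] [ 0.5578 -0.1875] [ 0.6037 -0.1592] 0.0031
(152, 157) [ 0.6627 -0.022   0.2177]
(140, 150) [ 0.665  -0.0139  0.2203]
(197, 180) [ 0.6561 -0.0539  0.2078]
(205, 183) [ 0.6579 -0.0618  0.2148]
(320, 375) [ 0.4918 -0.2184  0.1573]
(300, 315) [ 0.4665 -0.1962 -0.0006]
0 [ 0.467 -0.223  0.178] -4.29 [ 1.24  0.55 -1.17  1.93  0.59  1.06  1.81]
0 [ 0.467 -0.223  0.178] -1.15 [ 0.94  0.37 -0.7   1.94  0.29  0.93 -1.06]
0.35 [ 0.456 -0.181  0.178] -4.64 [ 1.27  0.58 -1.3   1.98  0.64  1.08  1.32]
0.35 [ 0.456 -0.181  0.178] -1.5 [ 0.85  0.31 -0.67  2.    0.25  0.9  -1.44]
0.75 [ 0.463 -0.132  0.178] -5.04 [ 1.14  0.51 -1.23  2.01  0.57  1.03  0.89]
0.75 [ 0.463 -0.132  0.178] -1.9 [ 0.71  0.29 -0.61  2.03  0.21  0.89 -1.91]
```

```bash
cat >>h.py <<'E'
PV=np.array([.5835,-.173]); TH0=np.arctan2(-.2247+.173,.470-.5835); RL=.125; Z=.186
def mdir(a): th=TH0-a; return np.array([np.sin(th),-np.cos(th)])
def pose(a,lead):
    th=TH0-a; p=PV+RL*np.array([np.cos(th),np.sin(th)])+lead*mdir(a)
    return [*p,Z],[np.pi,0,th+np.pi/2]
def force(robot,n=8):
    F=[]
    for _ in range(n): robot.sleep(.02); F.append(robot.sense()["wrist_force"])
    return np.mean(F,0)
E
python3 - <<'E'
from plant import robot
from h import *
p,o=pose(0,0); print(p,o,mdir(0))
robot.grip(.4)
robot.goto([*p[:2],.30],o); robot.move_straight([*p[:2],.23],vel=.12)
hit=robot.move_straight(p,vel=.05,contact_N=6); robot.sleep(.3)
f=robot.grab_frame("wrist"); cv2.imwrite("pics/w5.png",f["image"][...,::-1])
s=robot.sense(); print(hit,s["t"],s["tcp_pos"],s["opening"],force(robot))
E
```

```text
[np.float64(0.4697454144646269), np.float64(-0.22481596539364568), 0.186] [3.141592653589793, 0, np.float64(-1.1433725498283573)] [-0.41452772  0.91003668]
False 16.3083 [ 0.46978361 -0.2248368   0.18612805] 0.39901910652893885 [ 0.09358859 -0.14486232  0.20443972]
```

View pics/w5.png

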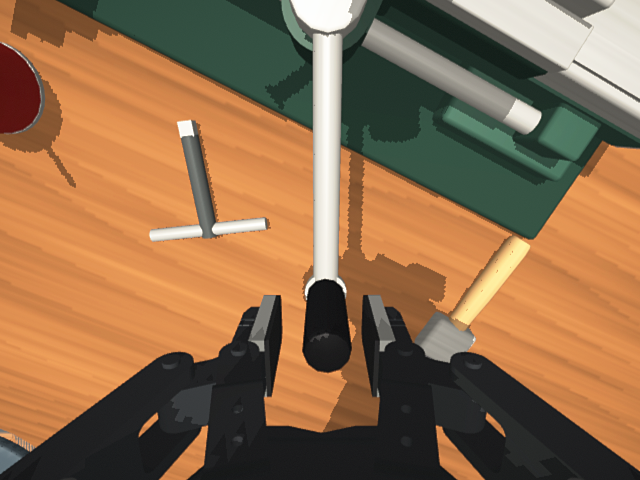

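The handle (px 327,330) is centred between the pads. I'll push it along the arc, slowly near the stop.

```bash
python3 - <<'E'
from plant import robot
from h import *
L=.008; F0=force(robot)
push=lambda a,F:-(F-F0)[:2]@mdir(a)
p,o=pose(0,L); robot.move_straight(p,vel=.03,attitude=o)
print("start",push(0,force(robot)))
for a in(.09,.18,.27,.34):
    p,o=pose(a,L); hit=robot.move_straight(p,vel=.05,attitude=o,contact_N=8)
    print(a,hit,round(push(a,force(robot,3)),2))
    if hit: break
else:
    while a<.78:
        a+=.02; p,o=pose(a,L); hit=robot.move_straight(p,vel=.012,attitude=o,contact_N=3)
        F=push(a,force(robot,4)); s=robot.sense(); print(round(a,3),hit,round(F,2),round(s["t"],2),np.round(s["tcp_pos"],4))
        if F>4.5: break
np.savez("F0.npz",F0=F0,a=a)
E
```

```text
start 0.1922877890723524
0.09 False 0.9
0.18 False 0.27
0.27 False 0.63
0.34 False -0.06
0.36 True 0.01 19.08 [ 0.4577 -0.1748  0.1854]
0.38 True 0.81 19.39 [ 0.4571 -0.1743  0.1848]
0.4 True 0.32 19.72 [ 0.4565 -0.1741  0.1842]
0.42 True 0.39 20.07 [ 0.4559 -0.1739  0.1836]
0.44 True 0.58 20.46 [ 0.4554 -0.1738  0.183 ]
0.46 True 0.29 20.88 [ 0.4548 -0.1736  0.1824]
0.48 True 0.17 21.32 [ 0.4542 -0.1735  0.1818]
0.5 True 0.48 21.78 [ 0.4536 -0.1734  0.1811]
0.52 True 0.59 22.28 [ 0.453  -0.1733  0.1805]
0.54 True 0.69 22.8 [ 0.4523 -0.1732  0.1799]
0.56 True -0.02 23.35 [ 0.4517 -0.1732  0.1793]
0.58 True 0.62 23.92 [ 0.4511 -0.173   0.1786]
0.6 True 0.53 24.52 [ 0.4504 -0.1729  0.178 ]
0.62 True 0.83 25.14 [ 0.4497 -0.1728  0.1773]
0.64 True 0.64 25.8 [ 0.4491 -0.1727  0.1766]
0.66 True 0.24 26.46 [ 0.4484 -0.1726  0.176 ]
0.68 True 0.11 27.17 [ 0.4477 -0.1724  0.1753]
0.7 True 0.22 27.89 [ 0.4469 -0.1722  0.1746]
0.72 True 0.62 28.66 [ 0.4463 -0.1719  0.174 ]
0.74 True 0.22 29.44 [ 0.4455 -0.1716  0.1733]
0.76 True 0.75 30.27 [ 0.4448 -0.1712  0.1727]
0.78 True 0.13 31.14 [ 0.4442 -0.1707  0.172 ]
```

The 3 N contact stop tripped on start transients, and the arm drifted off the arc. I'll return to the arc at the true angle and use small steps with force polling instead.

```bash
python3 - <<'E'
from plant import robot
from h import *
L=.008; F0=np.load("F0.npz")["F0"]
push=lambda a,F:-(F-F0)[:2]@mdir(a)
s=robot.sense(); d=np.array(s["tcp_pos"][:2])-PV; a=(TH0-np.arctan2(d[1],d[0]))%(2*np.pi)-np.arctan2(L,RL); print("a now",a)
p,o=pose(a,L); robot.move_straight([*s["tcp_pos"][:2],Z],vel=.04); robot.move_straight(p,vel=.03,attitude=o)
print(push(a,force(robot)),robot.sense()["tcp_pos"],p)
f=robot.grab_frame("wrist"); cv2.imwrite("pics/w6.png",f["image"][...,::-1]); np.savez("F0.npz",F0=F0,a=a)
print(robot.sense()["t"])
E
```

```text
a now 0.3798550102272805
2.826181771779703 [ 0.4578923  -0.17106668  0.1857426 ] [np.float64(0.4582609909245333), np.float64(-0.17095290308114716), 0.186]
32.4417
```

View pics/w6.png

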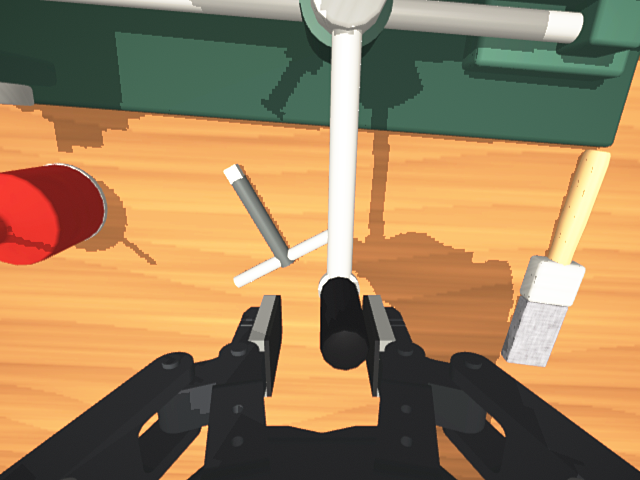

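The handle rests against the trailing pad (px 370,330), pushing 2.8 N, which matches the drag. I'll continue in small steps.

```bash
python3 - <<'E'
from plant import robot
from h import *
L=.008; d=np.load("F0.npz"); F0=d["F0"]; a=float(d["a"])
push=lambda a,F:-(F-F0)[:2]@mdir(a)
while a<.75:
    a+=.008; p,o=pose(a,L); robot.move_straight(p,vel=.012,attitude=o)
    F=push(a,force(robot,3)); s=robot.sense(); print(round(a,3),round(F,2),round(s["t"],2),np.round(s["wrist_force"],1))
    if F>5: break
    if s["t"]>50: break
np.savez("F0.npz",F0=F0,a=a)
E
```

```text
0.388 2.05 32.74 [-1.5 -2.2 -0.9]
0.396 1.98 33.04 [-1.4 -1.5 -0.9]
0.404 2.37 33.34 [ 0.2 -1.8 -0.6]
0.412 2.29 33.64 [-0.1 -2.  -1.1]
0.42 1.9 33.94 [-0.5 -1.6 -1.1]
0.428 1.81 34.24 [-0.3 -2.7 -0.1]
0.436 1.95 34.54 [ 0.6 -1.4 -0.2]
0.444 2.17 34.84 [-0.1 -1.9 -0.7]
0.452 2.19 35.14 [ 1.4 -2.1 -0.7]
0.46 2.31 35.44 [ 0.8 -2.2 -1.9]
0.468 1.68 35.74 [ 1.5 -1.2 -0.5]
0.476 2.26 36.04 [ 1.6 -2.2  0.1]
0.484 2.22 36.34 [ 0.5 -1.9 -0.2]
0.492 2.36 36.64 [ 1.  -1.4 -0. ]
0.5 1.86 36.94 [ 1.9 -1.8  1.5]
0.508 2.5 37.24 [ 2.3 -2.6  0.8]
0.516 2.1 37.54 [ 0.1 -2.4  0.1]
0.524 2.2 37.84 [ 1.6 -2.3  0.7]
0.532 1.72 38.14 [ 1.7 -1.7  0.1]
0.54 2.38 38.44 [ 2.2 -2.6 -0.3]
0.548 2.41 38.74 [ 1.  -2.6  0.5]
0.556 2.21 39.04 [ 1.4 -2.3  0.6]
0.564 3.16 39.34 [ 0.6 -3.3 -0.1]
0.572 5.39 39.64 [ 0.3 -5.2 -1.1]
```

```bash
python3 - <<'E'
from plant import robot
from h import *
L=.008; d=np.load("F0.npz"); F0=d["F0"]; a=float(d["a"])
push=lambda a,F:-(F-F0)[:2]@mdir(.565)
for _ in range(20):
    F=push(a,force(robot,6)); print(round(a,4),round(F,2),end=" | ")
    if F>10.4: break
    a+=float(np.clip((11-F)/400,.001,.004)); p,o=pose(a,L); robot.move_straight(p,vel=.01,attitude=o)
for _ in range(4): print("hold",round(push(a,force(robot,12)),2),robot.sense()["t"])
p,o=pose(.565,0); robot.move_straight(p,vel=.03); print("off",push(a,force(robot)))
robot.move_straight([*p[:2],.30],vel=.1)
robot.goto([.42,-.3,.38],o)
f=robot.grab_frame("top"); np.savez("top2.npz",**f); cv2.imwrite("pics/top2.png",cv2.resize(f["image"][150:330,260:500,::-1],(800,600),interpolation=cv2.INTER_CUBIC))
print(robot.sense()["t"],force(robot)-F0)
E
```

```text
0.5719 5.23 | 0.5759 5.83 | 0.5799 7.11 | 0.5839 7.61 | 0.5879 8.49 | 0.5919 9.63 | 0.5953 10.64 | hold 10.27 42.0417
hold 10.04 42.2417
hold 10.21 42.4417
hold 10.27 42.6417
off 0.01563056644594072
45.375 [-0.05501045  0.14070397  0.10693079]
```

View pics/top2.png

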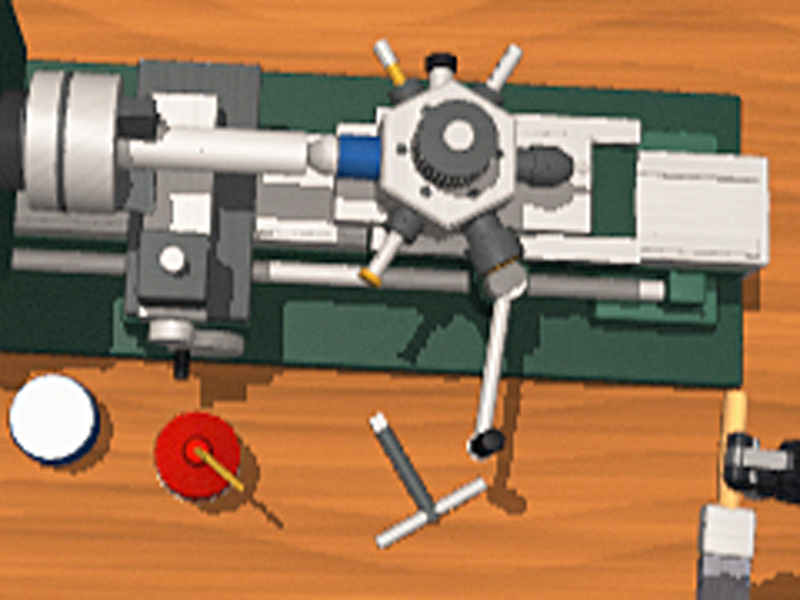

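The cone (px 320,152) sits in the bar end at (308,152). The lever stayed where I left it, the bench items haven't moved, and the gripper is clear.

```bash
python3 -c "
from plant import robot
robot.close_job()"
```

```text
the job is handed in; nothing more can be done
```

The live centre is standing home in the bar's centre hole, and I handed the job in after about 45 s on the robot clock, against the 72 s limit. No verdict is reported.

- **Turret:** it started at about 2.09 rad. I turned it two clicks clockwise by the hub, letting go after each one. The wrist camera read steps of about 1.06 and 1.04 rad (1.047 nominal).
- **Feed:** I swung the lever at low speed until it stopped at about 0.56 rad, roughly 34 mm of slide travel. I then raised the push to 10.6 N and held 10.0 to 10.3 N for about 0.8 s. That is a little under the 11 N aimed for, but inside the 9 to 16 N window. By calculation it puts about 16 N at the centre.
- **Last checks:** the final top view shows the cone seated in the bar in line with the spindle, and the can, tin and key where they were. The brush is partly hidden by the gripper in that view, but nothing went near it. After I let go, the wrist force read about 0 N and the gripper stood clear.
- **What went wrong:** partway through the feed, a 3 N contact stop set too low kept tripping, so the tool drifted off the lever's arc by about 14 mm and sank by about the same. I brought it back, checked with a picture and carried on in small force-checked steps. The side force stayed low throughout.
- **Not measured:** I did not measure the final gap between the tip and the bottom of the hole. The seating is judged from the hard stop and the picture.

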